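# Set the pivot nut of a carving turntable and hold it

## Robot

A 7-joint arm with a two-finger parallel gripper is mounted at the origin on the work surface. World frame = base frame: x ahead of the robot, y to its left, z up, the work surface at z = 0. Lengths are in m, angles in rad, forces in N, time in s.
With the tool pointing down it reaches from about 0.4 to 0.875 m from the base axis. Payload 6.5 kg.
Tool frame: the origin (TCP) lies between the finger pads; the fingertips stand 14 mm ahead of it and the grasp point (between the pads) lies 5 mm behind it; y points along the fingers, x is the direction in which the jaws open and shut, and the axes are right-handed (so a half turn about y gives the same grasp; the last joint's range is limited). The gripper opens to 85 mm and grips with 20 to 120 N. Pads are 22 mm wide; open, the fingers measure 114 mm over their backs; the gripper's body (76 mm by 85 mm) begins 54 mm behind the grasp point. The pads swing forward as they close: fully open they stand 13 mm farther back than shut.
Start: joints at [-1.414, 0.536, -0.004, 1.538, 0.003, 1.067, -0.071], TCP at [0.144, 0.634, 0.245] pointing down, gripper open.
Joint ranges: [-2.7, 2.7], [-0.37, 2.16], [-1.27, 1.26], [0.24, 2.4], [-1.31, 4.45], [0.19, 1.91], [-2.76, 2.76]. Speed limits (rad/s): [2.39, 2.39, 3.14, 3.14, 3.14, 3.14, 3.14].

## Interface

Orientations are given as a rotation vector (axis times angle).
In Python, from workcell import readout, imaging, manip gives the robot as it stands.
- The arm moves only by the tool step_arm, never from a script. Its argument "steps" is a list that holds one entry, the list of rows, each a list of 5 numbers: the closure, from -1 (fully open) to 1 (shut), then the shift along the world's x, y, z scaled (see below), then the turn about the world's z scaled (see below). A call has exactly 10 rows; each row shifts and turns the pose as measured when the row begins; what a row does not reach is not made up. The controller multiplies each number of a shift by 40 mm and each number of a turn by 0.1 rad. A row lasts 1/12 s, in which the tool goes at most 41.7 mm and 7.16 degrees, less where a joint would pass 70% of its speed; a pose out of reach is approached as far as the arm can. A call with a number of a shift or a turn outside -1 to 1 is refused whole. A call with a gripper value outside its range is refused whole. The fingers move at their own pace and stop on an object; the grip force is fixed at half the most. Time passes only in rows, so rows that do not move let the fingers close, or fill a call up. It gives the time, the measured TCP pose, the force and the opening at its end, in the units of the state.
- readout.sense(): the state, without advancing time (a new reading comes with each control period).
- imaging.grab_frame(name): name is "scene" or "top" or "wrist"; returns a dict with "image" (384x512x3 uint8, red, green, blue), "intrinsics" (3x3 intrinsics, pixels), "k1" (the pictures are not rectified: a ray, as slopes to the right and down, at radius r is drawn at 1 + k1 r^2 times it, then the intrinsics apply), "rvec" (rotation vector, rad) and "tvec" (3), from world to camera coordinates, as OpenCV has them. Camera axes: x right, y down, z forward; pixel columns grow to the right and rows downward; lengths in m; the calibration is good to about 2 mm. A picture is of the moment at which its call begins. There is no depth.
- manip.sign_off(): hands the job in, once; it reports no verdict.
The state is a dict: "clock": time; "q": joint angles; "qd": joint speeds; "joint_torque": joint torques, N m; "tool_pos": TCP position; "tool_rot": TCP orientation; "wrist_force": force on the tool from outside, world axes, zero at the start; "ft_torque": the same for the moment, N m; "finger_gap": opening from 0.0 (shut) to 1.0 (fully open).
Only numpy, scipy, OpenCV 4.12 (cv2) and the standard library are available. Lean on these libraries where they do the work, as an engineer would, in place of code of your own. Each camera call takes 0.05 s, during which the arm holds its last target.

## Task

Set the pivot of the carving turntable, the stand with the rosette: screw its brass knurled nut down clockwise until it bottoms out on the steel shoulder, then back it off a quarter turn so that the table can spin freely. Finish still gripping the brass nut at that setting, without letting go, so that I can lock it from below. Leave the stand with the black nut and everything else on the bench alone.

Things in the scene. Friction and masses are not known exactly. Their poses are not given: they have to be found in the camera images.
- turntable_seat (a point): point on the upright axis of the turntable's screw, at the top of the steel shoulder on which the nut bottoms out, 65 mm above the bench; does not move during a run. The shoulder is 32 mm across and 19 mm high above the wooden table; the steel screw is 16 mm across and ends 42 mm above this point.
- brass_nut (a joint): angle of the brass knurled nut, rad: 0 = bottomed out (hard stop), growing as it is unscrewed (anticlockwise from above); starts at 2.0 to 4.2, already on the thread. Round upright cylinder 42 mm across (44 over the knurls), 30 mm high; underside at the seat point when bottomed out, rising 6 mm a turn. Turning takes about 0.06 N m; it stays where left. A white stripe marks one point of its rim.
- brass_nut_mark (a point): the white stripe at the top rim of the brass nut, 21 mm from its axis; it turns and rises with the nut. When the nut is bottomed out its direction from the axis is the turntable's own -x.
- pivot_nut: the same brass nut as a solid; origin on its axis at its underside, z up; it rises with the nut but its axes do not turn with it
- turntable: the carving turntable, bolted to the bench: green base 136 mm across, round light-wood table 130 mm across, its top 46 mm above the bench with a half-carved rosette up to 6 mm higher; the brass nut stands in its middle. The table does not turn in this job. Origin on the screw's axis at bench level, z up; yaw up to 0.6 rad either way
- black_nut (a joint): angle of the black nut, same shape and size as the brass one, on a like stand (grey base, plain dark-wood table); 0 = tight, as it starts, and so it must stay
- plain_stand: the stand with the black nut, same sizes as the turntable, bolted to the bench; origin on its axis at bench level
- gouge_a: loose carving gouge, dark handle, lying between the stands, 205 mm long, 22 mm high; origin at bench level near its middle, blade towards its +x
- gouge_b: loose carving gouge like the other, brown handle, at the robot's left
- mallet: loose wooden mallet lying at the robot's right: head 110 x 70 x 60 mm high with its centre over the origin, handle 26 mm thick along its +y to 225 mm
- mug: loose steel mug, 72 mm across, 80 mm high, handle at its +y; origin under its centre
- tin: loose blue paint tin, 90 mm across, 120 mm high; origin under its centre
- tape: loose yellow roll of tape lying flat, 100 mm across, 45 mm high; origin under its centre
- cup: loose white plastic cup, 68 mm across, 85 mm high; origin under its centre
There are look-alikes about, which are no part of the job. Leave any orange or pink look-alike of the turntable alone.

How it is judged:
On the way, in this order (a step that is already met when the one before it is completed fails the run):
1. the brass nut is bottomed out on the shoulder (value of joint brass_nut below 0.1 rad), for 0.2 s.
2. the brass nut is backed off a quarter turn and gripped (value of joint brass_nut between 1.22 and 1.92 rad and contact force between the fingers and pivot_nut above 10 N), for 0.3 s.
At the end, for the whole second after the job is handed in: the brass nut is a quarter turn off its stop (1.57 rad, give or take 20 degrees), at rest, and still gripped by the fingers (more than 10 N); the black nut is still tight (all of step 2 and velocity of joint brass_nut between -0.1 and 0.1 rad/s and value of joint black_nut below 0.2 rad); the arm keeps its last pose, push and grip.
It fails at once if the black nut was loosened (more than 0.2 rad) (value of joint black_nut above 0.2 rad).
It fails at once if something else on the bench was shifted by more than 30 mm (distance of any of gouge_a, gouge_b, mallet, mug, tin, tape, cup from where it was at the start of the episode above 0.03 m).
It also fails if it takes over 56 s, if anything falls off the work surface, if the arm or the gripper's body presses on something with over 40 N, if the wrist force passes 120 N, or if a joint passes its speed limit or range.

## Working session

There is one attempt and no reset: what is moved stays moved. The work goes in short steps, Python scripts to look and compute and a tool call to move; the robot and the scene stay as the last step left them, time stands still between calls to the robot, and variables do not carry over. Pictures are saved under pics/ and viewed, and the job is handed in when it is done.

Besides the shell and the picture viewer there is one more tool, called as name(argument=value, ...), one argument or row to a line, values as JSON. step_arm: Moves the arm, as the interface text tells. Its arguments: {"type":"object","properties":{"steps":{"type":"array"}},"required":["steps"]}

```bash
ls; mkdir -p pics; cat > h.py <<'E'
import numpy as np, cv2
from workcell import readout, imaging, manip
def grab(name,fn=None):
    f=imaging.grab_frame(name)
    if fn: cv2.imwrite('pics/'+fn,cv2.cvtColor(f['image'],cv2.COLOR_RGB2BGR))
    return f
def RT(f):
    R,_=cv2.Rodrigues(np.array(f['rvec'],float)); return R,np.array(f['tvec'],float).reshape(3)
def ray(f,u,v):
    K=np.array(f['intrinsics']);R,t=RT(f)
    x,y=cv2.undistortPoints(np.array([[[u,v]]],float),K,np.array([f['k1'],0,0,0,0.])).reshape(2)
    return -R.T@t, R.T@np.array([x,y,1.])
def atz(f,u,v,z):
    c,d=ray(f,u,v); return c+d*(z-c[2])/d[2]
def proj(f,p):
    return cv2.projectPoints(np.array(p,float).reshape(-1,1,3),np.array(f['rvec'],float),np.array(f['tvec'],float),np.array(f['intrinsics']),np.array([f['k1'],0,0,0,0.]))[0].reshape(-1,2)
E
python3 - <<'E'
from h import *
for n in ['scene','top','wrist']:
    f=grab(n,n+'0.png'); R,t=RT(f); print(n,-R.T@t,f['k1'])
print(readout.sense())
E
```

```text
pics
scene [1.38604914 0.05063009 0.68914574] -0.043631348248846215
top [ 0.41652415 -0.02132769  1.14469967] -0.005680827416391498
wrist [0.07720208 0.6486352  0.37357059] -0.02521449651320061
{'clock': 0.15, 'q': array([-1.41424429,  0.53699127, -0.00439771,  1.53861365,  0.00260475,
        1.06733369, -0.07121262]), 'qd': array([ 0.00043024, -0.00150467,  0.00023256, -0.00294514, -0.00057188,
       -0.00149617,  0.00095088]), 'joint_torque': array([ 1.51664721e-03, -5.83785439e+01,  1.04970261e+00, -2.59351265e+01,
        1.24326692e-02,  6.52170871e-03,  3.36247574e-06]), 'tool_pos': array([0.14352471, 0.63348302, 0.24462799]), 'tool_rot': array([-1.3073105 , -1.04290748,  1.04452042]), 'wrist_force': array([ 0.54709688, -0.01529221, -0.5767803 ]), 'ft_torque': array([ 0.03151015, -0.05390704, -0.01158883]), 'finger_gap': 0.9996922253170644}
```

View pics/scene0.png

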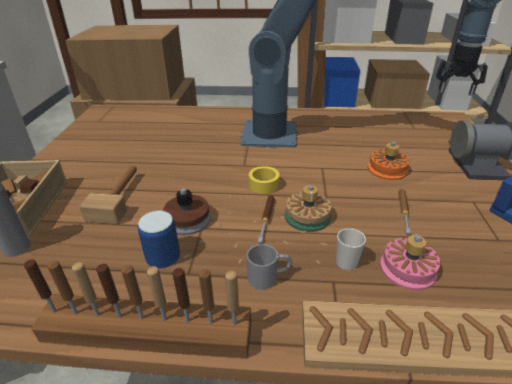

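View pics/top0.png

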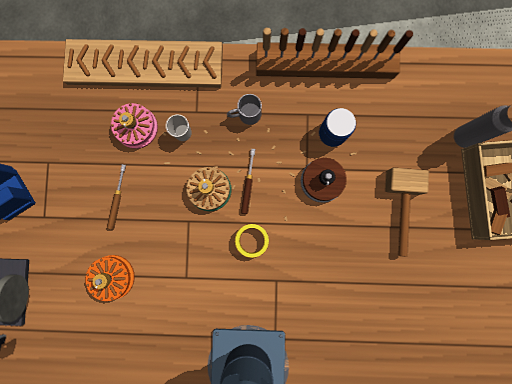

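View pics/wrist0.png

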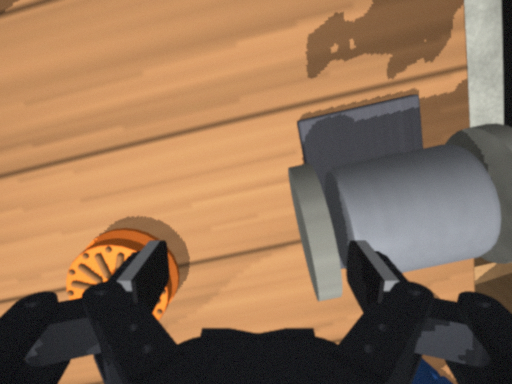

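```bash
python3 -c "
from scipy.spatial.transform import Rotation as R
import numpy as np
print(R.from_rotvec([-1.3073105 , -1.04290748,  1.04452042]).as_matrix().round(3))"
```

```text
[[ 0.221 -0.    -0.975]
 [ 0.975 -0.001  0.221]
 [-0.001 -1.    -0.   ]]
```

```bash
python3 - <<'E'
import cv2, numpy as np
a=cv2.imread('pics/top0.png')[155:220,175:245]; b=cv2.imread('pics/scene0.png')[175:235,275:345]
a=cv2.resize(a,None,fx=8,fy=8,interpolation=cv2.INTER_CUBIC)[:520,:400*1+160]
cv2.imwrite('pics/ctop.png',a)
cv2.imwrite('pics/cscene.png',cv2.resize(b,None,fx=8,fy=8,interpolation=cv2.INTER_CUBIC))
E
```

```text
(no output)
```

View pics/ctop.png

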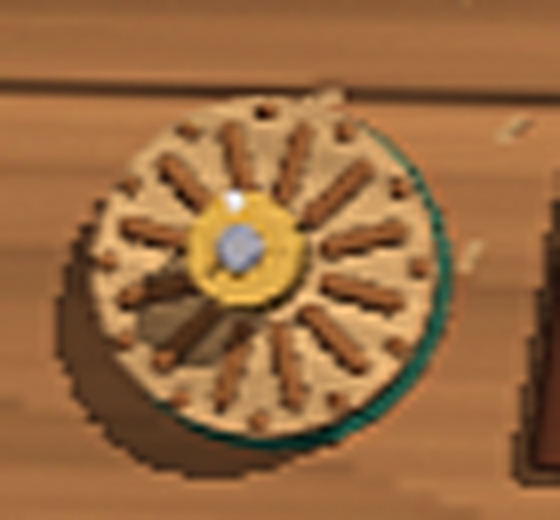

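View pics/cscene.png

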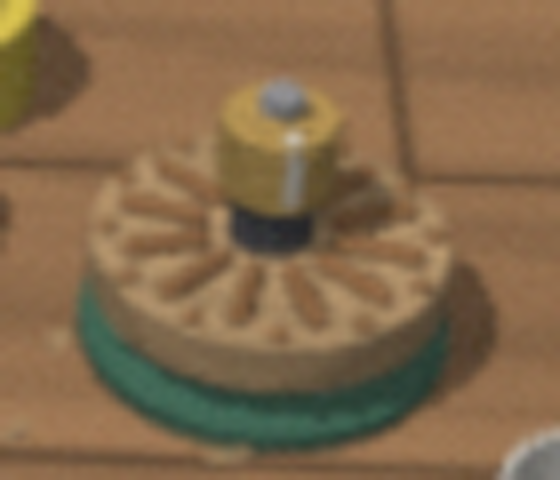

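```bash
python3 - <<'E'
from h import *
T=grab('top');S=grab('scene')
c=lambda u,v,u0,v0:((u+.5)/8-.5+u0,(v+.5)/8-.5+v0)
print('tip top',atz(T,*c(240,245,175,155),.107),'tip scene',atz(S,*c(284,92,275,175),.107))
print('nut top',atz(T,*c(246,249,175,155),.098),'stripe',atz(T,*c(234,200,175,155),.098))
# wood disc ellipse center
print('wood', atz(T,*c(267.5,268,175,155),.046))
print('stripe scene top',atz(S,*c(293,132,275,175),.098))
for n,u,v in [('cup',177,127),('gouge_a h',246,197),('gouge tip',252,150),('mug',250,108),('orange',110,278),('gB',118,195),('tape',252,240)]:
    print(n,atz(T,u,v,.02 if 'g' in n else .06).round(3))
E
```

```text
tip top [0.53200256 0.13456959 0.107     ] tip scene [0.53275648 0.13555809 0.107     ]
nut top [0.53161918 0.13370902 0.098     ] stripe [0.54919171 0.13871082 0.098     ]
wood [0.53036766 0.13302747 0.046     ]
stripe scene top [0.54386185 0.13879889 0.098     ]
cup [0.711 0.232 0.06 ]
gouge_a h [0.509 0.019 0.02 ]
gouge tip [0.655 0.005 0.02 ]
mug [0.788 0.015 0.02 ]
orange [0.25  0.425 0.02 ]
gB [0.504 0.415 0.02 ]
tape [ 0.379 -0.004  0.06 ]
```

step_arm(
  steps=[
    [[-1,0.6,-0.78,0,0.8],[-1,0.6,-0.78,0,0.8],[-1,0.6,-0.78,0,0.8],[-1,0.6,-0.78,0,0.8],[-1,0.6,-0.78,0,0.8],[-1,0.6,-0.78,0,0.8],[-1,0.6,-0.78,0,0.8],[-1,0.6,-0.78,0,0.8],[-1,0.6,-0.78,0,0.8],[-1,0,0,0,0]],
  ],
)

```text
clock: 1.08
tool_pos: [0.361, 0.3394, 0.2437]
tool_rot: [-0.901, -1.592, 1.6]
wrist_force: [-1.0, -1.1, 0.9]
finger_gap: 0.999
```

```bash
cat >> h.py <<'E'
from scipy.spatial.transform import Rotation as Ro
def st():
    s=readout.sense(); M=Ro.from_rotvec(s['tool_rot']).as_matrix()
    print('t',round(s['clock'],2),'p',s['tool_pos'].round(4),'yaw',round(np.arctan2(M[1,0],M[0,0]),3),'appr',M[:,1].round(3),'q',s['q'].round(2),'F',s['wrist_force'].round(1),'M',s['ft_torque'].round(2),'gap',round(s['finger_gap'],3))
E
python3 -c "
from h import *
st()"
```

```text
t 1.08 p [0.361  0.3394 0.2437] yaw 2.113 appr [-0.003 -0.003 -1.   ] q [-0.79  0.28 -0.06  1.93  0.02  0.93  1.25] F [-1.  -1.1  0.9] M [-0.05 -0.09 -0.01] gap 0.999
```

step_arm(
  steps=[
    [[-1,0.53,-0.64,0,0.6],[-1,0.53,-0.64,0,0.6],[-1,0.53,-0.64,0,0.6],[-1,0.53,-0.64,0,0.6],[-1,0.53,-0.64,0,0.6],[-1,0.53,-0.64,0,0.6],[-1,0.53,-0.64,0,0.6],[-1,0.53,-0.64,0,0.6],[-1,0,0,0,0],[-1,0,0,0,0]],
  ],
)

```text
clock: 1.92
tool_pos: [0.5369, 0.1231, 0.2448]
tool_rot: [-0.526, -1.918, 1.925]
wrist_force: [-0.7, 1.1, -0.2]
finger_gap: 1.003
```

```bash
python3 -c "
from h import *
st()
f=grab('wrist','wrist1.png')
print(proj(f,[[.5317,.134,.107],[.5317,.134,.098]]))
g=grab('top','top1.png')"
```

```text
t 1.92 p [0.5369 0.1231 0.2448] yaw 2.609 appr [ 0.    -0.004 -1.   ] q [-0.3   0.37 -0.01  1.8   0.01  0.97  2.29] F [-0.7  1.1 -0.2] M [ 0.05 -0.    0.  ] gap 1.003
[[269.3507435  193.3827142 ]
 [269.00930017 190.83165338]]
```

View pics/wrist1.png

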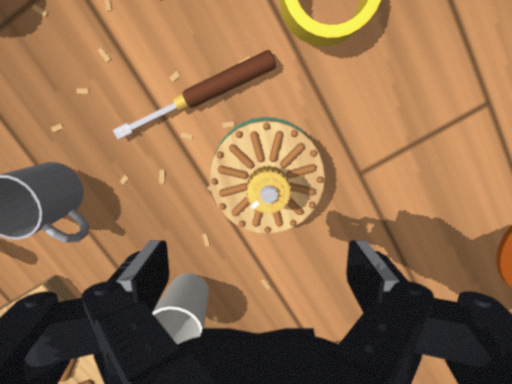

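```bash
python3 - <<'E'
import cv2
a=cv2.imread('pics/wrist1.png')[155:235,220:320]
cv2.imwrite('pics/cw1.png',cv2.resize(a,None,fx=7,fy=7,interpolation=cv2.INTER_CUBIC))
E
```

```text
(no output)
```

View pics/cw1.png

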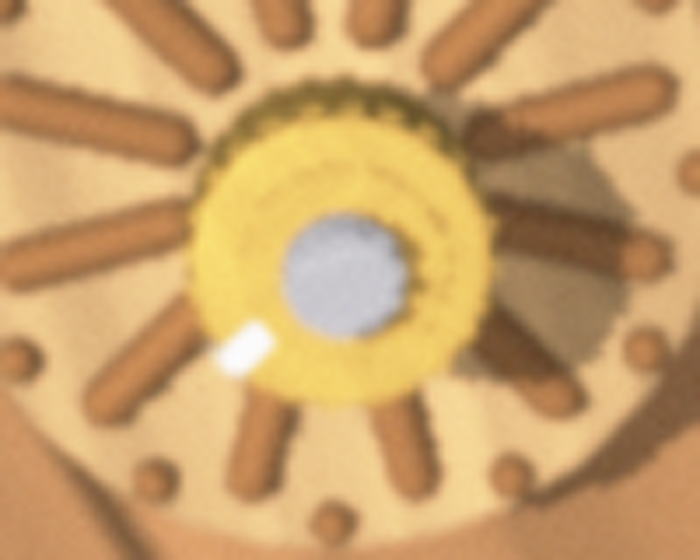

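```bash
python3 - <<'E'
from h import *
f=grab('wrist')
c=lambda u,v:((u+.5)/7-.5+220,(v+.5)/7-.5+155)
print(atz(f,*c(346,275),.107)); 
n=atz(f,*c(341,258),.098);s=atz(f,*c(238,352),.098);print(n,s,np.arctan2(s[1]-n[1],s[0]-n[0]),np.linalg.norm(s-n))
st()
E
```

```text
[0.53168063 0.1347692  0.107     ]
[0.53206271 0.13469592 0.098     ] [0.55097784 0.13912991 0.098     ] 0.23025728015559355 0.01942788372732395
t 2.07 p [0.5359 0.1247 0.2449] yaw 2.612 appr [-0.    -0.004 -1.   ] q [-0.31  0.37 -0.01  1.81  0.01  0.97  2.29] F [-1.1 -0.4  0.2] M [ 0.01  0.06 -0.02] gap 1.001
```

step_arm(
  steps=[
    [[-1,-0.1,0.25,-0.5,0],[-1,0,0,-0.5,0],[-1,0,0,-0.5,0],[-1,0,0,-0.5,0],[-1,0,0,-0.5,0],[-1,0,0,-0.5,0],[-1,0,0,0,0],[-1,0,0,0,0],[-1,0,0,0,0],[-1,0,0,0,0]],
  ],
)

```text
clock: 2.9
tool_pos: [0.5258, 0.1518, 0.1247]
tool_rot: [-0.508, -1.94, 1.93]
wrist_force: [-0.4, -0.4, 0.1]
finger_gap: 0.999
```

```bash
python3 -c "
from h import *
st()"
```

```text
t 2.9 p [0.5258 0.1518 0.1247] yaw 2.63 appr [ 0.003  0.005 -1.   ] q [-0.34  0.53 -0.03  1.9   0.02  0.71  2.25] F [-0.4 -0.4  0.1] M [-0.03  0.03 -0.  ] gap 0.999
```

step_arm(
  steps=[
    [[-1,0.08,-0.2,0,0],[-1,0.08,-0.2,0,0],[-1,0,0,0,0],[-1,0,0,0,0],[-1,0,0,0,0],[-1,0,0,0,0],[-1,0,0,0,0],[-1,0,0,0,0],[-1,0,0,0,0],[-1,0,0,0,0]],
  ],
)

```text
clock: 3.73
tool_pos: [0.5358, 0.1342, 0.1291]
tool_rot: [-0.516, -1.945, 1.927]
wrist_force: [0.2, -0.7, 0.0]
finger_gap: 1.001
```

```bash
python3 -c "
from h import *
st()"
```

```text
t 3.73 p [0.5358 0.1342 0.1291] yaw 2.628 appr [ 0.01   0.007 -1.   ] q [-0.31  0.52 -0.02  1.9   0.01  0.71  2.29] F [ 0.2 -0.7  0. ] M [-0.02 -0.    0.02] gap 1.001
```

step_arm(
  steps=[
    [[-1,-0.1,0,-0.25,0],[-1,0,0,-0.25,0],[-1,0,0,-0.25,0],[-1,0,0,-0.25,0],[-1,0,0,0,0],[-1,0,0,0,0],[-1,0,0,0,0],[-1,0,0,0,0],[-1,0,0,0,0],[-1,0,0,0,0]],
  ],
)

```text
clock: 4.57
tool_pos: [0.5323, 0.1349, 0.0861]
tool_rot: [-0.516, -1.946, 1.928]
wrist_force: [0.6, -0.1, 1.2]
finger_gap: 1.004
```

```bash
python3 -c "
from h import *
st()
grab('wrist','wrist2.png')"
```

```text
t 4.57 p [0.5323 0.1349 0.0861] yaw 2.629 appr [ 0.01   0.007 -1.   ] q [-0.31  0.59 -0.02  1.92  0.02  0.62  2.29] F [ 0.6 -0.1  1.2] M [ 0.01 -0.01  0.04] gap 1.004
```

View pics/wrist2.png

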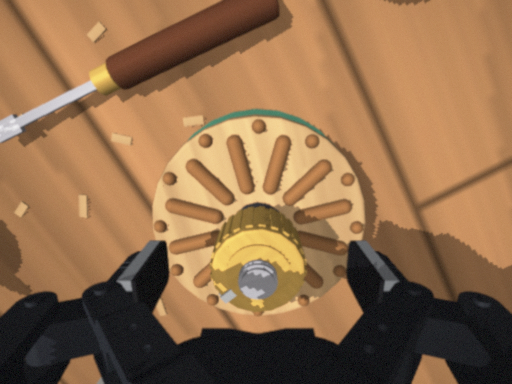

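step_arm(
  steps=[
    [[-1,0,0,-0.15,0],[1,0,0,0,0],[1,0,0,0,0],[1,0,0,0,0],[1,0,0,0,0],[1,0,0,0,0],[1,0,0,0,0],[1,0,0,0,0],[1,0,0,0,0],[1,0,0,0,0]],
  ],
)

```text
clock: 5.45
tool_pos: [0.5324, 0.1352, 0.0806]
tool_rot: [-0.516, -1.947, 1.927]
wrist_force: [-0.2, -0.2, 0.2]
finger_gap: 0.477
```

```bash
python3 -c "
from h import *
st()
grab('wrist','wrist3.png')"
```

```text
t 5.45 p [0.5324 0.1352 0.0806] yaw 2.629 appr [ 0.011  0.008 -1.   ] q [-0.31  0.6  -0.02  1.92  0.02  0.61  2.28] F [-0.2 -0.2  0.2] M [-0.02  0.11 -0.02] gap 0.477
```

View pics/wrist3.png

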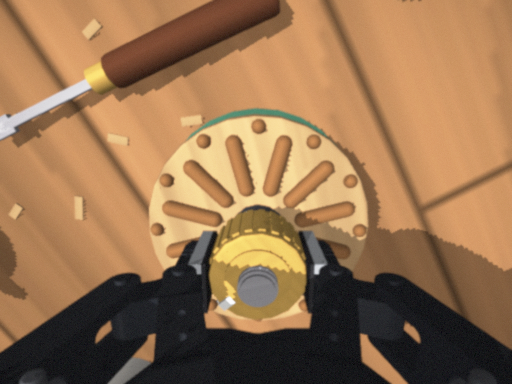

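step_arm(
  steps=[
    [[1,0,0,0,-0.5],[1,0,0,-0.002,-0.5],[1,0,0,-0.002,-0.5],[1,0,0,-0.002,-0.5],[1,0,0,-0.002,-0.5],[1,0,0,-0.002,-0.5],[1,0,0,-0.002,-0.5],[1,0,0,-0.002,-0.5],[1,0,0,-0.002,-0.5],[1,0,0,0,0]],
  ],
)

```text
clock: 6.33
tool_pos: [0.5324, 0.1352, 0.0801]
tool_rot: [-0.882, -1.638, 1.624]
wrist_force: [0.3, -0.6, -0.2]
finger_gap: 0.476
```

```bash
python3 -c "
from h import *
st()
grab('wrist','wrist4.png')"
```

```text
t 6.33 p [0.5324 0.1352 0.0801] yaw 2.16 appr [ 0.013  0.002 -1.   ] q [-0.41  0.6   0.1   1.93 -0.1   0.6   1.91] F [ 0.3 -0.6 -0.2] M [-0.08  0.05 -0.13] gap 0.476
```

View pics/wrist4.png

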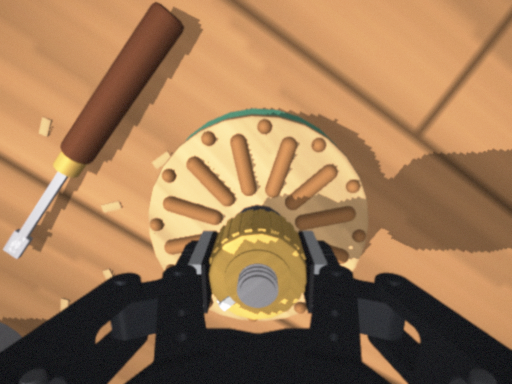

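step_arm(
  steps=[
    [[1,0,0,-0.002,-0.8],[1,0,0,-0.002,-0.8],[1,0,0,-0.002,-0.8],[1,0,0,-0.002,-0.8],[1,0,0,-0.002,-0.8],[1,0,0,-0.002,-0.8],[1,0,0,-0.002,-0.8],[1,0,0,-0.002,-0.8],[1,0,0,-0.002,-0.8],[1,0,0,-0.002,-0.8]],
  ],
)

```text
clock: 7.22
tool_pos: [0.5324, 0.1351, 0.0794]
tool_rot: [-1.32, -1.047, 1.042]
wrist_force: [-0.1, 0.5, 0.4]
finger_gap: 0.472
```

```bash
python3 -c "
from h import *
st()"
```

```text
t 7.22 p [0.5324 0.1351 0.0794] yaw 1.346 appr [ 0.01  -0.008 -1.   ] q [-0.58  0.63  0.32  1.93 -0.31  0.62  1.28] F [-0.1  0.5  0.4] M [-0.1   0.09  0.09] gap 0.472
```

step_arm(
  steps=[
    [[1,0,0,-0.002,-0.8],[1,0,0,-0.002,-0.8],[1,0,0,-0.002,-0.8],[1,0,0,-0.002,-0.8],[1,0,0,-0.002,-0.8],[1,0,0,-0.002,-0.8],[1,0,0,-0.002,-0.8],[1,0,0,-0.002,-0.8],[1,0,0,-0.002,-0.8],[1,0,0,0,0]],
  ],
)

```text
clock: 8.05
tool_pos: [0.5324, 0.135, 0.0786]
tool_rot: [-1.53, -0.475, 0.479]
wrist_force: [-0.4, 0.6, 2.2]
finger_gap: 0.478
```

```bash
python3 -c "
from h import *
st()"
```

```text
t 8.05 p [0.5324 0.135  0.0786] yaw 0.608 appr [ 0.001 -0.013 -1.   ] q [-0.72  0.67  0.52  1.93 -0.5   0.67  0.71] F [-0.4  0.6  2.2] M [-0.09  0.11 -0.05] gap 0.478
```

step_arm(
  steps=[
    [[1,0,0,-0.002,-0.6],[1,0,0,-0.002,-0.6],[1,0,0,-0.002,-0.6],[1,0,0,-0.002,-0.6],[1,0,0,-0.002,-0.6],[1,0,0,-0.002,-0.6],[1,0,0,-0.002,-0.6],[1,0,0,-0.002,-0.6],[1,0,0,-0.002,-0.6],[1,0,0,-0.002,-0.6]],
  ],
)

```text
clock: 8.88
tool_pos: [0.5324, 0.135, 0.0781]
tool_rot: [-1.581, -0.012, 0.024]
wrist_force: [0.1, -1.0, 2.2]
finger_gap: 0.474
```

```bash
python3 -c "
from h import *
st()
grab('wrist','wrist5.png')"
```

```text
t 8.88 p [0.5324 0.135  0.0781] yaw 0.023 appr [-0.007 -0.01  -1.   ] q [-0.82  0.72  0.66  1.93 -0.65  0.72  0.25] F [ 0.1 -1.   2.2] M [-0.1   0.08  0.09] gap 0.474
```

View pics/wrist5.png

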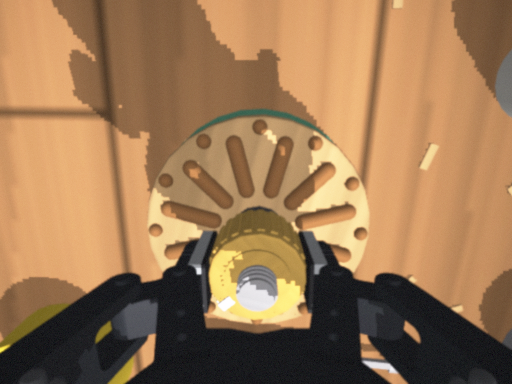

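step_arm(
  steps=[
    [[1,0,0,-0.002,-0.5],[1,0,0,-0.002,-0.5],[1,0,0,-0.002,-0.5],[1,0,0,-0.002,-0.5],[1,0,0,-0.002,-0.5],[1,0,0,-0.002,-0.5],[1,0,0,0,0],[1,0,0,0,0],[1,0,0,0,0],[1,0,0,0,0]],
  ],
)

```text
clock: 9.77
tool_pos: [0.5323, 0.135, 0.0778]
tool_rot: [-1.57, 0.207, -0.19]
wrist_force: [-1.6, -0.3, 1.7]
finger_gap: 0.477
```

```bash
python3 -c "
from h import *
st()"
```

```text
t 9.77 p [0.5323 0.135  0.0778] yaw -0.253 appr [-0.011 -0.006 -1.   ] q [-0.86  0.75  0.73  1.93 -0.72  0.75  0.04] F [-1.6 -0.3  1.7] M [-0.05  0.05 -0.08] gap 0.477
```

step_arm(
  steps=[
    [[1,0,0,-0.002,-0.5],[1,0,0,-0.002,-0.5],[1,0,0,-0.002,-0.5],[1,0,0,-0.002,-0.5],[1,0,0,-0.002,-0.5],[1,0,0,-0.002,-0.5],[1,0,0,-0.002,-0.5],[1,0,0,-0.002,-0.5],[1,0,0,-0.002,-0.5],[1,0,0,-0.002,-0.5]],
  ],
)

```text
clock: 10.6
tool_pos: [0.5323, 0.1351, 0.0773]
tool_rot: [-1.493, 0.6, -0.58]
wrist_force: [-0.6, -0.5, 2.6]
finger_gap: 0.474
```

```bash
python3 -c "
from h import *
st()
grab('wrist','wrist6.png')"
```

```text
t 10.6 p [0.5323 0.1351 0.0773] yaw -0.754 appr [-0.013  0.001 -1.   ] q [-0.93  0.8   0.84  1.94 -0.84  0.81 -0.36] F [-0.6 -0.5  2.6] M [-0.16  0.14  0.04] gap 0.474
```

View pics/wrist6.png

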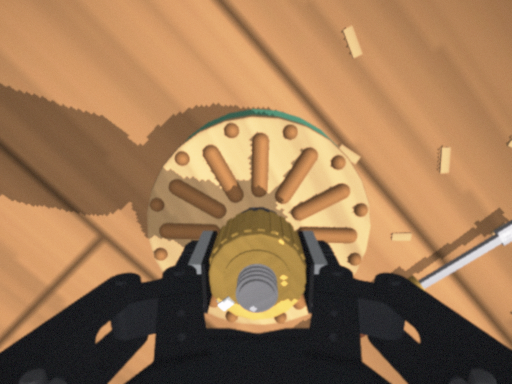

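step_arm(
  steps=[
    [[1,0,0,-0.002,-0.5],[1,0,0,-0.002,-0.5],[1,0,0,-0.002,-0.5],[1,0,0,-0.002,-0.5],[1,0,0,-0.002,-0.5],[1,0,0,-0.002,-0.5],[1,0,0,-0.002,-0.5],[1,0,0,-0.002,-0.5],[1,0,0,-0.002,-0.5],[1,0,0,-0.002,-0.5]],
  ],
)

```text
clock: 11.48
tool_pos: [0.5328, 0.1353, 0.0769]
tool_rot: [-1.36, 0.961, -0.942]
wrist_force: [-2.9, -1.8, 4.3]
finger_gap: 0.473
```

```bash
python3 -c "
from h import *
st()
grab('wrist','wrist7.png')"
```

```text
t 11.48 p [0.5328 0.1353 0.0769] yaw -1.225 appr [-0.013  0.001 -1.   ] q [-0.98  0.86  0.94  1.94 -0.94  0.87 -0.75] F [-2.9 -1.8  4.3] M [-0.37  0.22  1.3 ] gap 0.473
```

View pics/wrist7.png

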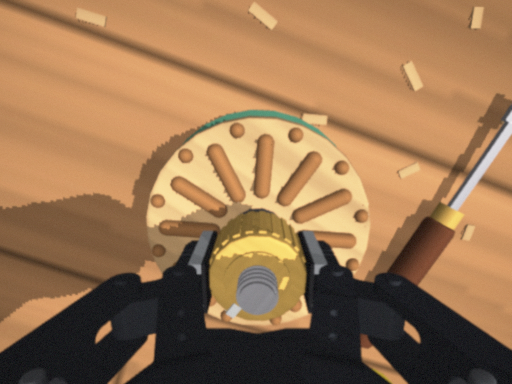

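step_arm(
  steps=[
    [[1,0,0,0,-0.3],[1,0,0,0,-0.3],[1,0,0,0,-0.3],[1,0,0,0,0],[1,0,0,0,0],[1,0,0,0,0],[1,0,0,0,0],[1,0,0,0,0],[1,0,0,0,0],[1,0,0,0,0]],
  ],
)

```text
clock: 12.37
tool_pos: [0.5339, 0.1356, 0.077]
tool_rot: [-1.331, 1.02, -1.004]
wrist_force: [0.0, -0.8, 2.3]
finger_gap: 0.476
```

```bash
python3 -c "
from h import *
import cv2
st()
f=grab('wrist','wrist8.png')
a=cv2.imread('pics/wrist8.png')[220:330,200:320]
cv2.imwrite('pics/cw8.png',cv2.resize(a,None,fx=5,fy=5,interpolation=cv2.INTER_CUBIC))"
```

```text
t 12.37 p [0.5339 0.1356 0.077 ] yaw -1.305 appr [-0.012 -0.    -1.   ] q [-0.99  0.87  0.96  1.94 -0.95  0.88 -0.82] F [ 0.  -0.8  2.3] M [-0.31 -0.03  1.78] gap 0.476
```

View pics/cw8.png

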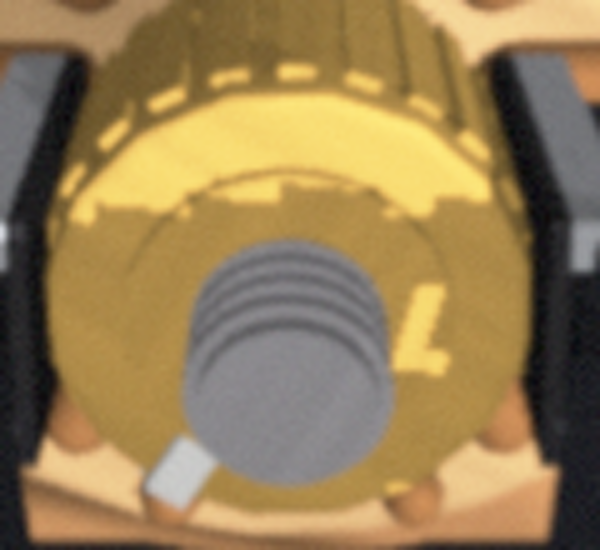

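```bash
cat >> h.py <<'E'
def ang(f,u,v,z,k=5,u0=200,v0=220):
    s=atz(f,(u+.5)/k-.5+u0,(v+.5)/k-.5+v0,z); d=s[:2]-np.array([.532,.1348])
    return np.arctan2(d[1],d[0]),np.linalg.norm(d)
E
python3 - <<'E'
from h import *
f=grab('wrist')
for uv in [(180,472),(165,495),(147,486),(182,507)]: print(ang(f,*uv,.095))
print((proj(f,[[.532,.1348,.107],[.532,.1348,.095]])-[200,220]+.5)*5-.5)
E
```

```text
(np.float64(2.838306241978106), np.float64(0.017464222917034578))
(np.float64(2.845477925088931), np.float64(0.020228991703154))
(np.float64(2.756319082327334), np.float64(0.02034250286854973))
(np.float64(2.938206494738869), np.float64(0.020603985273866265))
[[287.54428671 415.19677514]
 [287.98166809 325.44709807]]
```

step_arm(
  steps=[
    [[1,0,0,0.002,0.5],[1,0,0,0.002,0.5],[1,0,0,0.002,0.5],[1,0,0,0.002,0.5],[1,0,0,0.002,0.5],[1,0,0,0.002,0.5],[1,0,0,0.002,0.5],[1,0,0,0.002,0.5],[1,0,0,0.002,0.5],[1,0,0,0.002,0.5]],
  ],
)

```text
clock: 13.3
tool_pos: [0.5336, 0.136, 0.0774]
tool_rot: [-1.469, 0.66, -0.641]
wrist_force: [0.2, 0.4, 1.5]
finger_gap: 0.478
```

```bash
python3 -c "
from h import *
st()"
```

```text
t 13.3 p [0.5336 0.136  0.0774] yaw -0.833 appr [-0.01   0.007 -1.   ] q [-0.93  0.81  0.85  1.94 -0.86  0.82 -0.42] F [0.2 0.4 1.5] M [-0.16 -0.08 -0.08] gap 0.478
```

step_arm(
  steps=[
    [[1,0,0,0.002,0.5],[1,0,0,0.002,0.5],[1,0,0,0.002,0.5],[1,0,0,0.002,0.5],[1,0,0,0.002,0.5],[1,0,0,0.002,0.5],[1,0,0,0.002,0.5],[1,0,0,0.002,0.5],[1,0,0,0.002,0.5],[1,0,0,0,0]],
  ],
)

```text
clock: 14.13
tool_pos: [0.5331, 0.1364, 0.0779]
tool_rot: [-1.533, 0.337, -0.313]
wrist_force: [0.9, 0.8, 0.6]
finger_gap: 0.475
```

```bash
python3 -c "
from h import *
import cv2
st()
f=grab('wrist','wrist9.png')
a=cv2.imread('pics/wrist9.png')[220:330,200:320]
cv2.imwrite('pics/cw9.png',cv2.resize(a,None,fx=5,fy=5,interpolation=cv2.INTER_CUBIC))"
```

```text
t 14.13 p [0.5331 0.1364 0.0779] yaw -0.415 appr [-0.012  0.016 -1.   ] q [-0.87  0.76  0.75  1.94 -0.77  0.77 -0.07] F [0.9 0.8 0.6] M [-0.28 -0.23  0.07] gap 0.475
```

View pics/cw9.png

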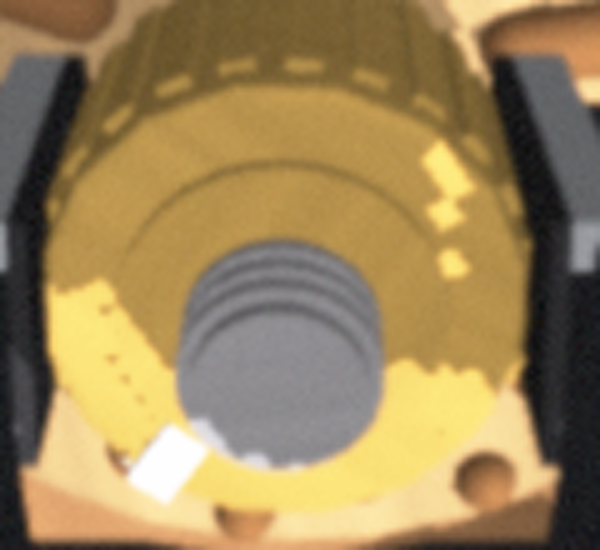

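```bash
python3 - <<'E'
from h import *
f=grab('wrist')
for uv in [(150,493),(186,440),(130,483),(170,503)]: print(ang(f,*uv,.0958))
print((proj(f,[[.532,.1348,.107],[.532,.1348,.0958]])-[200,220]+.5)*5-.5)
E
```

```text
(np.float64(-2.539526269869548), np.float64(0.02079076475774314))
(np.float64(-2.5449956161807945), np.float64(0.014448368256533096))
(np.float64(-2.63482297871487), np.float64(0.02093528727479496))
(np.float64(-2.443411315306628), np.float64(0.020837932288018633))
[[270.19675441 395.38397759]
 [274.03069115 315.56410018]]
```

step_arm(
  steps=[
    [[1,0,0,0.002,0.5],[1,0,0,0.002,0.5],[1,0,0,0.002,0.5],[1,0,0,0.002,0.5],[1,0,0,0.002,0.5],[1,0,0,0.002,0.5],[1,0,0,0.002,0.5],[1,0,0,0.002,0.5],[1,0,0,0.002,0.5],[1,0,0,0,0]],
  ],
)

```text
clock: 15.07
tool_pos: [0.5325, 0.1366, 0.0783]
tool_rot: [-1.558, 0.001, 0.028]
wrist_force: [-0.2, 0.2, 1.4]
finger_gap: 0.472
```

```bash
python3 -c "
from h import *
st()"
```

```text
t 15.07 p [0.5325 0.1366 0.0783] yaw 0.017 appr [-0.019  0.012 -1.   ] q [-0.8   0.72  0.65  1.93 -0.67  0.74  0.27] F [-0.2  0.2  1.4] M [-0.15 -0.33  0.05] gap 0.472
```

Remaining about 0.25 rad.

step_arm(
  steps=[
    [[1,0,0,0.002,0.5],[1,0,0,0.002,0.5],[1,0,0,0.002,0.5],[1,0,0,0.002,0.5],[1,0,0,0.002,0.5],[1,0,0,0,0],[1,0,0,0,0],[1,0,0,0,0],[1,0,0,0,0],[1,0,0,0,0]],
  ],
)

```text
clock: 15.9
tool_pos: [0.5321, 0.1366, 0.0784]
tool_rot: [-1.55, -0.174, 0.205]
wrist_force: [-0.9, 1.0, 3.2]
finger_gap: 0.478
```

```bash
python3 -c "
from h import *
import cv2
st()
f=grab('wrist','wrist10.png')
a=cv2.imread('pics/wrist10.png')[220:330,200:320]
cv2.imwrite('pics/cw10.png',cv2.resize(a,None,fx=5,fy=5,interpolation=cv2.INTER_CUBIC))
grab('top','top10.png')"
```

```text
t 15.9 p [0.5321 0.1366 0.0784] yaw 0.242 appr [-0.021  0.01  -1.   ] q [-0.77  0.7   0.6   1.92 -0.61  0.72  0.45] F [-0.9  1.   3.2] M [-0.17 -0.29  0.07] gap 0.478
```

View pics/cw10.png

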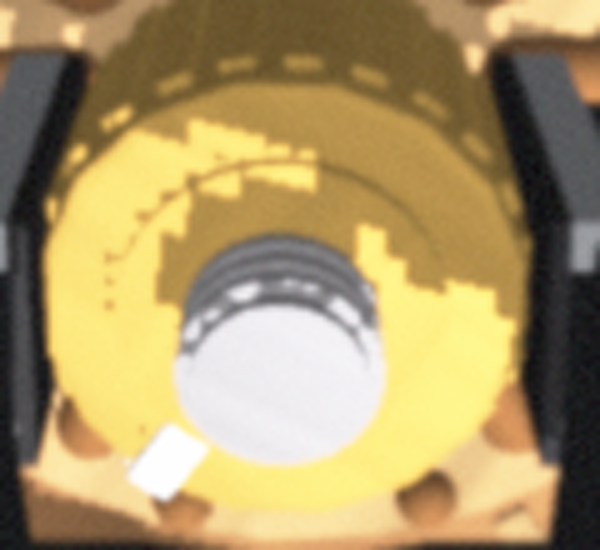

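View pics/top10.png

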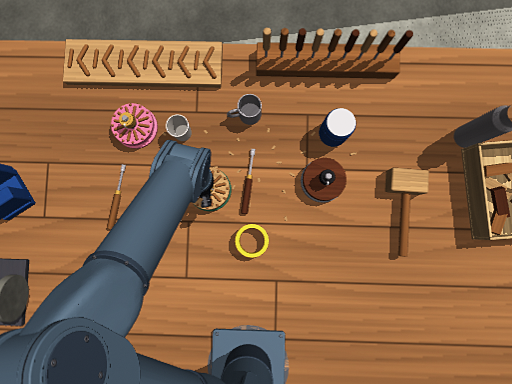

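```bash
python3 - <<'E'
from h import *
f=grab('wrist')
for uv in [(148,490),(187,438)]: print(ang(f,*uv,.0965), ang(f,*uv,.0965)[0]%(2*np.pi)-2.84)
st(); print(readout.sense()['qd'].round(4))
E
```

```text
(np.float64(-1.8719107382904199), np.float64(0.02099681537439498)) 1.5712745688891667
(np.float64(-1.854286701212063), np.float64(0.014635757569144798)) 1.5888986059675236
t 16.05 p [0.5322 0.1366 0.0785] yaw 0.242 appr [-0.021  0.01  -1.   ] q [-0.77  0.7   0.6   1.92 -0.61  0.72  0.45] F [-0.4  0.1  2.3] M [-0.15 -0.37  0.01] gap 0.479
[ 0.0022 -0.     -0.0024  0.0012  0.0007 -0.001   0.0014]
```

```bash
python3 -c "
from h import *
print(manip.sign_off())"
```

```text
the job is handed in; nothing more can be done
None
```

I screwed the brass nut on the green-based turntable down until it hit the shoulder and backed it off a quarter turn. I then handed the job in with the nut still gripped; no verdict was reported.

- **Bottoming out:** The nut turned about 3.7 rad clockwise, all in one grasp. At the stop the wrist torque rose to 1.3–1.8 N m, against the roughly 0.06 N m it takes to turn. The fingers slipped about 0.26 rad around the nut there.
- **Back-off:** The white stripe's direction changed by 1.57–1.59 rad from the stop, and the gripper turned 1.55 rad. Both agree with the 1.57 rad target.
- **Grip:** The arm was at rest with the jaws closed on the nut (opening 0.48). Finger force can't be read directly, but the stripe stayed fixed relative to the fingers throughout the back-off.
- **Rest of the bench:** The last top picture showed the black-nut stand, gouges, mallet, mug, tin, tape and cup where they started, judged by eye.

One disagreement: the tool ended about 2 mm off the nut axis in y, after it was dragged slightly at the stop. Side forces stayed around 1 N at the end. The robot's clock stood at about 16 s of the 56 s allowed.

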